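# Touch off the scanner stylus on three datum posts

### The job

Calibrate the contact scanner's stylus: take the stylus (the instrument with the square handle and ball point) out of its fork in the rack and, with its tip, gently press the buttons on the three touch-off posts one after another, first the shortest post, then the middle one, then the tallest, each at least halfway down for a moment. Then hang the stylus upright by its collar in the rack's empty fork, without disturbing the other instrument or anything else on the desk.

Things in the scene. Friction and masses are not known exactly. Their poses are not given: they have to be found in the camera images.
- stylus: The stylus, steel, 166 mm, about 0.12 kg, upright in a fork at the start. Origin: its very tip; z up its axis. Ball point 8 mm across, taper to z=30, round shaft 10 mm across to z=95, round collar 30 mm across z=95-102, SQUARE handle 22x22 mm (faces across body x and y) z=102-162, cap to z=166. Hung: tip 17 mm, handle top 183 mm over the desk.
- stylus_collar (a point): Point on the stylus axis at the underside of its collar (z=95 mm in the stylus frame).
- carver: The other instrument in the rack, same shaft and collar, but a ROUND handle 12 mm across (z=102-148) with an 18 mm knob (top z=161) and a flat leaf blade 22 mm wide below. Bystander, leave it hanging. Origin at the blade's end, z up; collar underside at z=95 mm. Hung: knob top 178 mm over the desk.
- rack: Fixed rack. Origin: centre of the underside of its foot (80 x 130 x 10 mm). Column and crossbar (rack x=13..27 mm) carry two forks side by side, mouths towards rack -x (to the robot at yaw 0). Fork: two tines 8 mm wide, tops at z=112, slot 18 mm wide between them from x=+13 to the open mouth at x=-45, flared to x=-58. Nothing is higher than 119 mm.
- fork_left (a point): Seat of the fork at rack (x=-20, y=+42, z=112) mm: where the centre of a collar's underside rests on the tines. Axes of the rack. The collar lies between a lip 4 mm high on each tine end (rack x=-45 to -39) and a back stop 7 mm high (face at rack x=+13.5), so it must come in above the lips.
- fork_right (a point): The same for the other fork, at rack (x=-20, y=-42, z=112) mm.
- post_short: The shortest touch-off post: circular foot 56 mm across and 8 to 16 mm high, column 28 mm across, and on top a plain steel push button 18 mm across standing 12 mm proud of the column. Fixed to the desk. Origin: centre of the underside. Button top at 50 mm above the desk when up.
- post_middle: The post of middle height: circular foot 56 mm across and 8 to 16 mm high, column 28 mm across, and on top a plain steel push button 18 mm across standing 12 mm proud of the column. Fixed to the desk. Origin: centre of the underside. Button top at 75 mm above the desk when up.
- post_tall: The tallest touch-off post: circular foot 56 mm across and 8 to 16 mm high, column 28 mm across, and on top a plain steel push button 18 mm across standing 12 mm proud of the column. Fixed to the desk. Origin: centre of the underside. Button top at 100 mm above the desk when up.
- top_short (a point): Centre of the top of the shortest post's button; it goes down with the button.
- top_middle (a point): The same on the middle post.
- top_tall (a point): The same on the tallest post.
- button_short (a joint): Travel of the shortest post's button in m: 0 is up, 0.008 is the bottom stop. It is sprung: about 0.4 N to start, 3.6 N at the stop, and comes back up. It registers a touch from 0.003.
- button_middle (a joint): The same for the middle post.
- button_tall (a joint): The same for the tallest post.
- spray_cleaner: Spray bottle 56 x 120 x 272 mm (long way along its own y), the tallest thing among the work. Bystander, loose: leave it where it stands. Origin: centre of its underside, z up.
- jar_big: Lidded powder jar, 62 mm across, 78 mm high. Bystander, loose: leave it where it stands. Origin: centre of its underside, z up.
- cast_on_foot: Dental cast on a plaster foot, 64 x 70 x 36 mm. Bystander, loose: leave it where it stands. Origin: centre of its underside, z up.
- squeeze_bottle: White squeeze bottle, 63 mm across, 140 mm high. Bystander, loose: leave it where it stands. Origin: centre of its underside, z up.
- cast_arch: Horseshoe dental cast, 44 x 67 x 26 mm. Bystander, loose: leave it where it stands. Origin: centre of its underside, z up.
- jar_small: Small lidded powder jar, 44 mm across, 50 mm high. Bystander, loose: leave it where it stands. Origin: centre of its underside, z up.
Mind the look-alikes: they are no part of the job. What is shaped like the post_tall but purple or yellow is not meant.

How it is judged:
On the way, in this order (a step that is already met when the one before it is completed fails the run):
1. the stylus is lifted out of the rack (distance between stylus_collar and fork_left above 0.05 m and distance between stylus_collar and fork_right above 0.05 m and angle between stylus's own z axis and vertical below 0.8 rad), for 0.1 s.
2. the stylus presses the button of the shortest post down at least 3 mm (value of joint button_short above 0.003 m and contact force between stylus and post_short above 0.3 N and horizontal distance between stylus and top_short below 0.012 m and distance between stylus and top_short below 0.015 m), for 0.15 s.
3. the stylus presses the button of the middle post down at least 3 mm (value of joint button_middle above 0.003 m and contact force between stylus and post_middle above 0.3 N and horizontal distance between stylus and top_middle below 0.012 m and distance between stylus and top_middle below 0.015 m), for 0.15 s.
4. the stylus presses the button of the tallest post down at least 3 mm (value of joint button_tall above 0.003 m and contact force between stylus and post_tall above 0.3 N and horizontal distance between stylus and top_tall below 0.012 m and distance between stylus and top_tall below 0.015 m), for 0.15 s.
At the end, for the whole second after the job is handed in: The stylus hangs released and at rest by its collar in one of the rack's two forks (the empty one): collar centre within 10 mm of the fork's seat horizontally and 5 mm in height, axis within 0.12 rad of vertical; all three buttons are up again (under 2 mm) (((horizontal distance between stylus_collar and fork_left below 0.01 m and z of stylus_collar in the frame of rack between 0.107 and 0.117 m) or (horizontal distance between stylus_collar and fork_right below 0.01 m and z of stylus_collar in the frame of rack between 0.107 and 0.117 m)) and angle between stylus's own z axis and vertical below 0.12 rad and linear speed of stylus below 0.02 m/s and value of joint each of button_short, button_middle, button_tall below 0.002 m); the robot touches nothing.
It fails at once if a bystander (spray bottle, squeeze bottle, a jar or a cast) is shifted more than 20 mm or knocked over (distance of any of spray_cleaner, jar_big, cast_on_foot, squeeze_bottle, cast_arch, jar_small from where it was at the start of the episode above 0.02 m or angle between any of spray_cleaner, jar_big, cast_on_foot, squeeze_bottle, cast_arch, jar_small's own z axis and vertical above 0.5 rad).
It fails at once if the other instrument (the carver) is taken or knocked: shifted more than 15 mm or tilted more than 0.3 rad (distance of carver from where it was at the start of the episode above 0.015 m or angle between carver's own z axis and vertical above 0.3 rad).
It fails at once if a post is struck or pressed harder than 15 N (contact force between any of stylus, the arm, the fingers and post_short above 15 N or contact force between any of stylus, the arm, the fingers and post_middle above 15 N or contact force between any of stylus, the arm, the fingers and post_tall above 15 N).
It fails at once if the stylus is dropped: tipped over by more than 1 rad or lying on the desk (angle between stylus's own z axis and vertical above 1 rad or height (world z) of stylus_collar below 0.06 m).
It also fails if it takes over 72 s, if anything falls off the work surface, if the arm or the gripper's body presses on something with over 40 N, if the wrist force passes 120 N, or if a joint passes its speed limit or range.

### The arm

A 6-joint arm with a two-finger parallel gripper is mounted at the origin on a cart in front of the work surface, level with it; the furniture and walls round the work are solid. World frame = base frame: x ahead of the robot, y to its left, z up, the work surface at z = 0. Lengths are in m, angles in rad, forces in N, time in s.
With the tool pointing down it reaches from about 0.25 to 0.725 m from the base axis. Payload 4 kg.
Tool frame: the origin (TCP) lies at the very end of the fingers, on their centre line; the grasp point (between the pads) lies 19 mm behind it; z points along the fingers, y is the line along which they close (so a half turn about z gives the same grasp; the last joint's range is limited). The gripper opens to 85 mm and grips with 20 to 120 N. Pads are 22 mm wide; open, the fingers measure 114 mm over their backs; the gripper's body (76 mm by 85 mm) begins 54 mm behind the grasp point. The pads swing forward as they close: fully open they stand 13 mm farther back than shut.
Start: joints at [-1.156, 0.241, 0.005, 1.335, 0, 1.571], TCP at [0.202, -0.458, 0.231] pointing down, gripper open.
Joint ranges: [-2.72, 2.72], [-1.05, 1.87], [-1.09, 1.28], [-1.99, 2.15], [-1.42, 1.44], [-3.14, 3.14]. Speed limits (rad/s): [2.79, 2.79, 3.14, 3.14, 3.14, 3.14].

### API

Orientations are given as a unit quaternion [x, y, z, w].
In Python, from workcell import bot, vision, workorder gives the robot as it stands.
- The arm moves only by the shell command python3 -m creep 'ROWS' [OPENING]. ROWS is JSON, a list of rows, each a list of 2 entries, a list of its own where there are three numbers: the shift along the tool's x, y, z in mm, then the turn, a rotation vector about the tool's x, y, z in rad. In form: [[[dx, dy, dz], [wx, wy, wz]], ...]. A call has 1 to 12 rows; each row shifts and turns the commanded pose from where the row before left it, along the tool's axes as they then stand; what a row does not reach is not made up. A row lasts 1/8 s, in which the tool goes at most 62.5 mm and 10.7 degrees, less where a joint would pass 70% of its speed; a pose out of reach is approached as far as the arm can. A call is refused whole if a number of a shift passes 62.5 or a number of a turn 0.188, either way. A call with a gripper value outside its range is refused whole. OPENING is the finger opening in mm, from 0 to 85.4, set as the call begins (- or left out, the last holds). The fingers move at their own pace and stop on an object; the grip force is fixed at half the most. Time passes only in rows, so rows that do not move let the fingers close. It gives the time, the measured TCP pose, the force, the opening and the grip force at its end, in the units of the state.
- bot.get_obs(): the state, without advancing time (a new reading comes with each control period).
- vision.camera(name): name is "scene" or "top"; returns a dict with "image" (384x512x3 uint8, blue, green, red), "z_map" (384x512 float32, m along the optical axis (not along the pixel's ray), 0 where there is no reading), "K" (3x3 intrinsics, pixels), "rvec" (rotation vector, rad) and "tvec" (3), from world to camera coordinates, as OpenCV has them. Camera axes: x right, y down, z forward; pixel columns grow to the right and rows downward; lengths in m; the calibration is good to about 2 mm. A picture is of the moment at which its call begins.
- workorder.job_done(): hands the job in; it is judged then, once.
Trained networks look in a picture, given as the dict that the camera call returned (one of the last four; its "shot" number tells which), for a name from the list of things; names that differ only in an ending like _2 or _b are one class to them, and where a whole thing is asked for, a point or a joint stands for the part that bears it (a point fixed in the world has none). Each returns a list of dicts, best first, with "score" (0 to 1); they miss things now and then, are a little off and sometimes report something else, mostly with a low value. They report only what shows in the picture. A call takes as long as a camera call. They do not tell look-alikes from the thing itself.
- vision.spot_in(picture, query): "position" ([column, row] in pixels, amid what is visible of it).
- vision.place_of(picture, query): "position" ([column, row] in pixels: a listed point, or the origin of a listed thing).
The state is a dict: "clock": time; "joint_pos": joint angles; "joint_vel": joint speeds; "tau": joint torques, N m; "eef_pos": TCP position; "tool_rot": TCP orientation; "ft_force": force on the tool from outside, world axes, zero at the start; "ft_torque": the same for the moment, N m; "grip_width": finger opening in m; "grasp_force": force on a finger pad.
Only numpy, scipy, OpenCV 4.12 (cv2) and the standard library are available. Lean on these libraries where they do the work, as an engineer would, in place of code of your own. Each camera call takes 0.05 s, during which the arm holds its last target. There are 200 camera calls.

## Working session

There is one attempt and no reset: what is moved stays moved. The work goes in short steps, Python scripts to look and compute and a shell command to move; the robot and the scene stay as the last step left them, time stands still between calls to the robot, and variables do not carry over. Pictures are saved under pics/ and viewed, at most 10 in all, crops included, and the job is handed in when it is done.

```bash
mkdir -p pics; cat > h.py <<'E'
import numpy as np, cv2
from workcell import bot, vision, workorder
from scipy.spatial.transform import Rotation as R
def cam(n):
    p=vision.camera(n); p["R"]=cv2.Rodrigues(np.array(p["rvec"],float))[0]; p["t"]=np.array(p["tvec"],float).ravel(); return p
def cloud(p):
    z=p["z_map"]; v,u=np.mgrid[:z.shape[0],:z.shape[1]]; K=p["K"]
    c=np.stack([(u-K[0,2])/K[0,0]*z,(v-K[1,2])/K[1,1]*z,z],-1)
    w=(c-p["t"])@p["R"]; w[z==0]=np.nan; return w
def atz(p,uv,h):
    K=p["K"]; d=p["R"].T@np.array([(uv[0]-K[0,2])/K[0,0],(uv[1]-K[1,2])/K[1,1],1]); o=-p["R"].T@p["t"]
    return o+d*(h-o[2])/d[2]
def proj(p,x):
    return cv2.projectPoints(np.array(x,float).reshape(-1,3),p["R"],p["t"],np.array(p["K"],float),None)[0].reshape(-1,2)
E
python3 - <<'E'
from h import *
np.set_printoptions(precision=3,suppress=True)
ims=[]
for n in("scene","top"):
    p=cam(n); ims.append(p["image"]); print(n,-p["R"].T@p["t"])
    cv2.imwrite(f"pics/{n}1.png",cv2.resize(p["image"],(800,600)))
    w=cloud(p)
    for q in ["stylus","stylus_collar","carver","rack","fork_left","fork_right","post_short","post_middle","post_tall","top_short","top_middle","top_tall","spray_cleaner","squeeze_bottle"]:
        for d in vision.place_of(p,q)[:4]:
            u=np.array(d["position"]); i=np.clip(u.round().astype(int),0,[511,383]); 
            h={"stylus":.017,"carver":.017,"stylus_collar":.112,"fork_left":.112,"fork_right":.112,"top_short":.05,"top_middle":.075,"top_tall":.1}.get(q,0)
            print(q,round(d["score"],2),u,"surf",w[i[1],i[0]],"atz",atz(p,u,h))
E
```

```text
scene [ 0.03  -0.883  0.587]
stylus 0.74 [269.5 275.2] surf [ 0.42  -0.238  0.008] atz [ 0.413 -0.249  0.017]
stylus 0.69 [272.8 225.7] surf [ 0.414 -0.254  0.159] atz [ 0.541 -0.044  0.017]
stylus_collar 0.64 [269.3 239.8] surf [ 0.408 -0.249  0.12 ] atz [ 0.415 -0.237  0.112]
carver 0.67 [288.7 295.2] surf [ 0.412 -0.338  0.023] atz [ 0.415 -0.332  0.017]
rack 0.64 [284.7 289.4] surf [ 0.41  -0.324  0.031] atz [ 0.429 -0.294  0.   ]
fork_left 0.83 [272.7 241.9] surf [ 0.414 -0.256  0.117] atz [ 0.418 -0.249  0.112]
fork_right 0.78 [290.2 260.8] surf [ 0.407 -0.34   0.119] atz [ 0.414 -0.331  0.112]
post_middle 0.49 [313.8 240.1] surf [ 0.614 -0.157  0.009] atz [ 0.622 -0.145  0.   ]
post_tall 0.81 [284.9 250.3] surf [ 0.511 -0.162  0.009] atz [ 0.518 -0.152  0.   ]
post_tall 0.7 [280.  210.8] surf [ 0.576 -0.026  0.051] atz [0.629 0.057 0.   ]
post_tall 0.62 [181.  190.6] surf [0.376 0.345 0.005] atz [0.38  0.359 0.   ]
post_tall 0.32 [249.5 194.8] surf [ 0.595  0.213 -0.001] atz [0.593 0.215 0.   ]
top_middle 0.66 [273.7 240.8] surf [ 0.419 -0.253  0.117] atz [ 0.453 -0.196  0.075
[... 2170 characters left out ...]
.526 -0.154  0.1  ] atz [ 0.525 -0.153  0.1  ]
top_tall 0.49 [123.1 210.9] surf [0.498 0.36  0.08 ] atz [0.496 0.354 0.1  ]
top_tall 0.41 [227.1 156.9] surf [0.646 0.084 0.098] atz [0.646 0.084 0.1  ]
top_tall 0.37 [119.1 258.3] surf [0.374 0.357 0.099] atz [0.373 0.356 0.1  ]
spray_cleaner 0.7 [243.  240.5] surf [0.427 0.037 0.075] atz [0.428 0.039 0.   ]
spray_cleaner 0.67 [301.3 169.2] surf [ 0.61  -0.11   0.132] atz [ 0.637 -0.126  0.   ]
spray_cleaner 0.23 [352.1 160.2] surf [ 0.654 -0.261  0.052] atz [ 0.666 -0.274  0.   ]
squeeze_bottle 0.92 [172.2 174.9] surf [0.594 0.229 0.103] atz [0.613 0.249 0.   ]
squeeze_bottle 0.23 [165.6 224.3] surf [0.467 0.249 0.051] atz [0.47  0.261 0.   ]
```

View pics/top1.png

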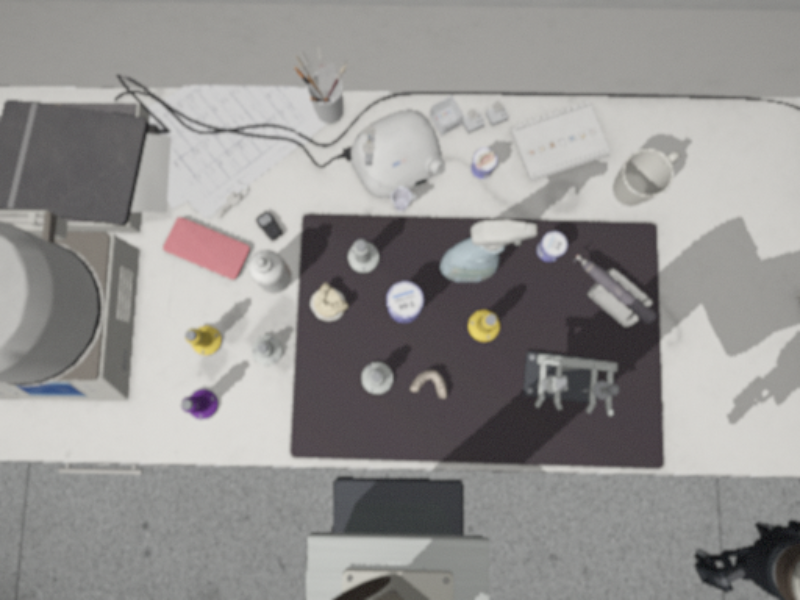

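View pics/scene1.png

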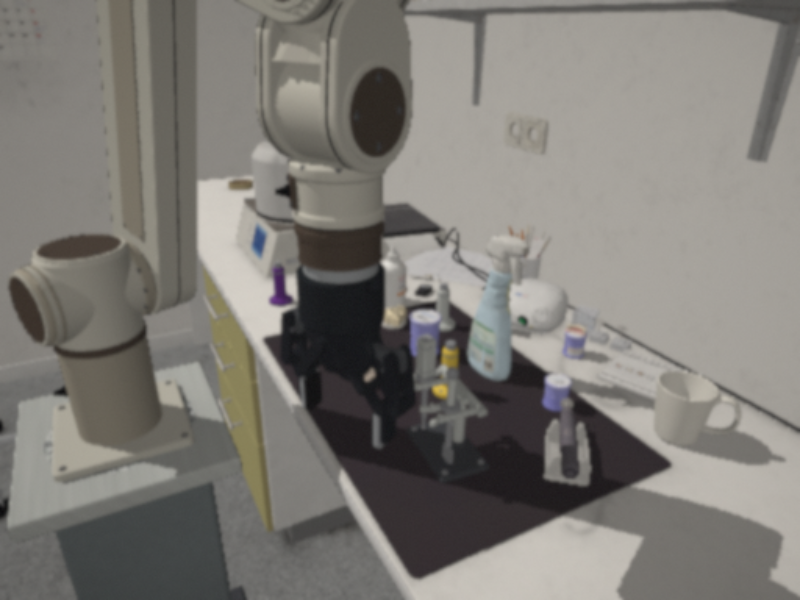

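The top view (800 px scale) shows grey posts at (377,378), (268,347) and (363,255). The yellow ones at (485,325) and (205,340) and the purple one at (200,403) are look-alikes. The rack sits at about (572,380) with an instrument in each fork. The scene view shows the light square-ish handle at (427,360) and a second handle near (451,365). I'll measure these and enlarge.

```bash
python3 - <<'E'
from h import *
np.set_printoptions(precision=4,suppress=True)
T=cam("top");S=cam("scene")
a=cv2.resize(T["image"][205:285,325:405],(390,390),interpolation=cv2.INTER_CUBIC)
b=cv2.resize(S["image"][200:310,250:330],(284,390),interpolation=cv2.INTER_CUBIC)
c=np.zeros((200,674,3),np.uint8)
for k,(u,v) in enumerate([(232,163),(171,222),(241,242)]):
    c[:, k*210:k*210+200]=cv2.resize(T["image"][v-20:v+20,u-20:u+20],(200,200),interpolation=cv2.INTER_CUBIC)
cv2.imwrite("pics/crop1.png",np.vstack([np.hstack([a,b]),c]))
for n,p in (("T",T),("S",S)):
    w=cloud(p); x,y,z=w[...,0],w[...,1],w[...,2]
    print(n)
    for nm,c,h in (("short",(.477,.248),.05),("mid",(.427,.046),.075),("tall",(.646,.084),.1),("yel",(.526,-.15),.1)):
        m=(np.hypot(x-c[0],y-c[1])<.03)&(abs(z-h)<.006); print(nm,m.sum(),w[m].mean(0) if m.any() else "", (np.nanmin(w[m],0),np.nanmax(w[m],0)) if m.any() else "")
    for c in ((.42,-.245),(.411,-.33)):
        for lo,hi in((.125,.15),(.15,.172),(.172,.19)):
            m=(np.hypot(x-c[0],y-c[1])<.035)&(z>lo)&(z<hi)
            print("inst",c,lo,m.sum(), np.r_[w[m].mean(0),np.ptp(w[m][:,:2],0)] if m.any() else "")
    m=(abs(x-.45)<.03)&(abs(y+.29)<.09)&(z>.095)&(z<.122)
    q=w[m]; print("bar",m.sum(),np.polyfit(q[:,1],q[:,0],1))
E
```

```text
T
short 36 [0.4701 0.2462 0.0493] (array([0.4618, 0.2382, 0.0446]), array([0.4784, 0.255 , 0.0548]))
mid 37 [0.4238 0.0451 0.074 ] (array([0.4158, 0.0372, 0.0692]), array([0.4318, 0.0533, 0.0781]))
tall 36 [0.6455 0.0751 0.0997] (array([0.6384, 0.0677, 0.0953]), array([0.6539, 0.0842, 0.1032]))
yel 35 [ 0.5218 -0.1478  0.0989] (array([ 0.5131, -0.1561,  0.0951]), array([ 0.5291, -0.1401,  0.1029]))
inst (0.42, -0.245) 0.125 20 [ 0.414  -0.2317  0.1379  0.0201  0.0025]
inst (0.42, -0.245) 0.15 21 [ 0.414  -0.2327  0.1624  0.0217  0.0186]
inst (0.42, -0.245) 0.172 88 [ 0.415  -0.2412  0.1801  0.0217  0.0235]
inst (0.411, -0.33) 0.125 13 [ 0.4069 -0.3215  0.1359  0.0098  0.0072]
inst (0.411, -0.33) 0.15 15 [ 0.4081 -0.3218  0.1648  0.0168  0.011 ]
inst (0.411, -0.33) 0.172 35 [ 0.407  -0.325   0.1761  0.0121  0.0152]
bar 412 [0.0632 0.463 ]
S
short 0  
mid 0  
tall 13 [0.6477 0.0731 0.0965] (array([0.6407, 0.0637, 0.0942]), array([0.6552, 0.0828, 0.0992]))
yel 24 [ 0.5231 -0.1511  0.0971] (array([ 0.5146, -0.1579,  0.0943]), array([ 0.5313, -0.1429,  0.0985]))
inst (0.42, -0.245) 0.125 122 [ 0.4138 -0.2506  0.1379  0.0238  0.0233]
inst (0.42, -0.245) 0.15 105 [ 0.4137 -0.2504  0.1613  0.0257  0.0242]
inst (0.42, -0.245) 0.172 67 [ 0.4151 -0.2475  0.1776  0.0206  0.0201]
inst (0.411, -0.33) 0.125 56 [ 0.4077 -0.3305  0.1386  0.0116  0.0098]
inst (0.411, -0.33) 0.15 56 [ 0.407  -0.3317  0.1631  0.0161  0.0136]
inst (0.411, -0.33) 0.172 21 [ 0.4082 -0.3297  0.1742  0.013   0.0113]
bar 346 [0.0255 0.4504]
```

View pics/crop1.png

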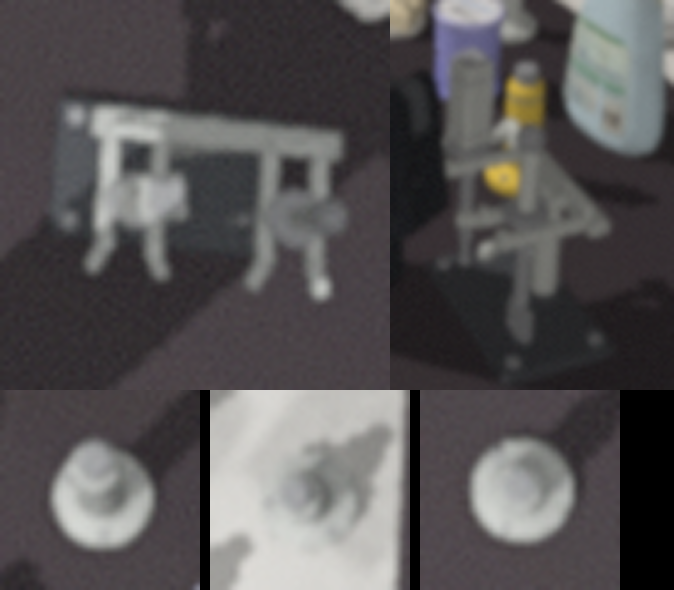

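Confirmed: the stylus is the square handle in the left fork (crop (145,195) in top, (470,100) in scene). The right one, with a knob and leaf blade, is the carver. The three grey posts measure 50, 75 and 100 mm and are the ones meant. I'll compute the approach.

```bash
cat >> h.py <<'E'
np.set_printoptions(precision=4,suppress=True)
def go(tgt,yaw=None,off=None):
    """shift in tool axes (mm) to TCP target; yaw = wanted world angle of tool y (mod pi), tool straight down"""
    o=bot.get_obs(); p=np.array(o["eef_pos"]); r=R.from_quat(o["tool_rot"])
    print("t",o["clock"],"tcp",p,"y-ax",r.as_matrix()[:,1],"z-ax",r.as_matrix()[:,2],"f",np.array(o["ft_force"]),"w",o["grip_width"],"j",np.array(o["joint_pos"]))
    rn=r
    if yaw is not None:
        best=None
        for s in(0,np.pi):
            y=np.array([np.cos(yaw+s),np.sin(yaw+s),0]);z=np.array([0,0,-1.]);M=R.from_matrix(np.c_[np.cross(y,z),y,z])
            v=(r.inv()*M).as_rotvec()
            if best is None or np.linalg.norm(v)<np.linalg.norm(best[0]): best=(v,M)
        print("turn",best[0]); rn=best[1]
    print("shift mm",rn.inv().apply(np.array(tgt)-p)*1000)
E
python3 - <<'E'
from h import *
T=cam("top");w=cloud(T)
m=((np.hypot(w[...,0]-.415,w[...,1]+.242)<.025)&(w[...,2]>.172)).astype(np.uint8)
print(cv2.minAreaRect((w[m>0][:,:2]*1000).astype(np.float32)))
go([.415,-.242,.231],np.pi/2-.09)
E
```

```text
((415.0564880371094, -241.7572784423828), (21.573802947998047, 22.634746551513672), 1.0617871284484863)
t 1.65 tcp [ 0.2015 -0.4576  0.2313] y-ax [ 0.403  -0.9152  0.    ] z-ax [ 0. -0. -1.] f [-0.4055 -0.0695  0.0249] w 0.08572928460253934 j [-1.156   0.2406  0.005   1.3352 -0.      1.5708]
turn [0.     0.     0.5048]
shift mm [ 193.2498 -233.9133    0.313 ]
```

```bash
python3 -m creep '[[[0,0,0],[0,0,0.16]],[[0,0,0],[0,0,0.16]],[[0,0,0],[0,0,0.165]],[[28,-33,0],[0,0,0]],[[28,-33,0],[0,0,0]],[[28,-33,0],[0,0,0]],[[28,-33,0],[0,0,0]],[[28,-33,0],[0,0,0]],[[28,-33,0],[0,0,0]],[[20,-30,0],[0,0,0]],[[0,0,0],[0,0,0]]]' 56
python3 -c "
from h import *
go([.415,-.242,.2],np.pi/2-.07)"
```

```text
clock: 3.02
eef_pos: [0.4062, -0.2417, 0.2313]
tool_rot: [0.999, -0.033, 0.0, -0.0]
ft_force: [-0.9, -0.8, 0.2]
grip_width: 0.0559
grasp_force: 0.0
t 3.025 tcp [ 0.4062 -0.2417  0.2313] y-ax [-0.0659 -0.9978 -0.0002] z-ax [ 0.0002  0.0002 -1.    ] f [-0.9049 -0.8384  0.194 ] w 0.05590886438325866 j [-0.5369  0.1866 -0.0639  1.3203  0.0002  2.6707]
turn [-0.0002 -0.0002  0.004 ]
shift mm [ 8.7674 -0.3139 31.2737]
```

```bash
python3 -m creep '[[[8.8,0,0],[0,0,0]],[[0,0,0],[0,0,-0.185]],[[0,0,0],[0,0,-0.185]],[[0,0,0],[0,0,-0.185]],[[0,0,0],[0,0,-0.185]],[[0,0,0],[0,0,-0.185]],[[0,0,0],[0,0,-0.185]],[[0,0,0],[0,0,-0.185]],[[0,0,0],[0,0,-0.185]],[[0,0,0],[0,0,-0.185]],[[0,0,0],[0,0,-0.185]],[[0,0,0],[0,0,-0.185]]]' >/dev/null
python3 -m creep '[[[0,0,0],[0,0,-0.185]],[[0,0,0],[0,0,-0.185]],[[0,0,0],[0,0,-0.185]],[[0,0,0],[0,0,-0.185]],[[0,0,0],[0,0,-0.185]],[[0,0,0],[0,0,-0.185]],[[0,0,0],[0,0,0]]]' >/dev/null
python3 -c "
from h import *
go([.415,-.2425,.132],np.pi/2-.07)"
```

```text
t 5.4 tcp [ 0.4136 -0.245   0.2313] y-ax [ 0.0709  0.9975 -0.0002] z-ax [ 0.     -0.0002 -1.    ] f [ 0.3264 -0.9787 -0.0269] w 0.05631292457555196 j [-0.5348  0.2023 -0.0442  1.3242 -0.0002 -0.4638]
turn [-0.0002  0.0001 -0.0009]
shift mm [-1.2638  2.6235 99.2993]
```

```bash
python3 -m creep '[[[-1.3,2.6,10],[0,0,0]],[[0,0,25],[0,0,0]],[[0,0,25],[0,0,0]],[[0,0,20],[0,0,0]],[[0,0,15],[0,0,0]],[[0,0,0],[0,0,0]],[[0,0,0],[0,0,0]]]'
python3 - <<'E'
from h import *
for n in("top","scene"):
    p=cam(n); w=cloud(p); cv2.imwrite(f"pics/{n}2.png",p["image"])
a=cv2.imread("pics/top2.png")[190:290,310:430]; b=cv2.imread("pics/scene2.png")[170:300,220:340]
cv2.imwrite("pics/crop2.png",np.hstack([cv2.resize(a,(400,400)),cv2.resize(b,(400,400))]))
E
```

```text
clock: 6.28
eef_pos: [0.4155, -0.2416, 0.1366]
tool_rot: [0.034, 0.999, -0.0, 0.0]
ft_force: [-0.5, -0.5, 0.4]
grip_width: 0.056
grasp_force: 0.0
```

View pics/crop2.png

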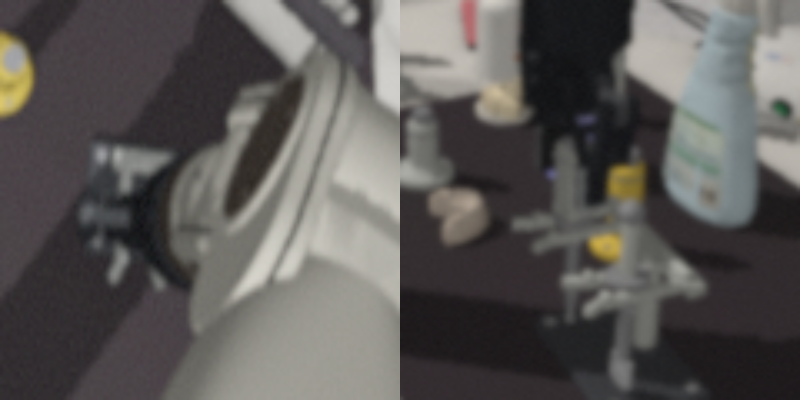

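The fingers stand on both sides of the handle (scene crop, handle at (570,190)); the carver is untouched at (628,230). I'll close now.

```bash
python3 -m creep '[[[0,0,0],[0,0,0]],[[0,0,0],[0,0,0]],[[0,0,0],[0,0,0]],[[0,0,0],[0,0,0]],[[0,0,0],[0,0,0]],[[0,0,0],[0,0,0]]]' 15
python3 -m creep '[[[0,0,-5],[0,0,0]],[[0,0,-15],[0,0,0]],[[0,0,-20],[0,0,0]],[[0,0,-20],[0,0,0]],[[0,0,-20],[0,0,0]],[[0,0,-20],[0,0,0]],[[0,0,0],[0,0,0]],[[0,0,0],[0,0,0]]]'
python3 - <<'E'
from h import *
go([.424,.046,.25])
p=cam("scene"); cv2.imwrite("pics/s3.png",cv2.resize(p["image"][100:310,180:360],(514,600)))
E
```

```text
clock: 7.12
eef_pos: [0.4155, -0.2417, 0.1369]
tool_rot: [0.033, 0.999, -0.0, 0.0]
ft_force: [-1.2, -0.4, 5.8]
grip_width: 0.0211
grasp_force: 58.9
clock: 8.12
eef_pos: [0.4148, -0.2411, 0.2352]
tool_rot: [0.033, 0.999, 0.0, -0.001]
ft_force: [0.3, 0.2, -1.4]
grip_width: 0.0214
grasp_force: 58.6
t 8.125 tcp [ 0.4148 -0.2411  0.2352] y-ax [0.0667 0.9978 0.0009] z-ax [-0.0015  0.001  -1.    ] f [ 0.2954  0.1613 -1.3674] w 0.021420075751994158 j [-0.5266  0.2003 -0.0364  1.3359  0.0001 -0.4599]
shift mm [ 10.016 287.119 -14.494]
```

View pics/s3.png

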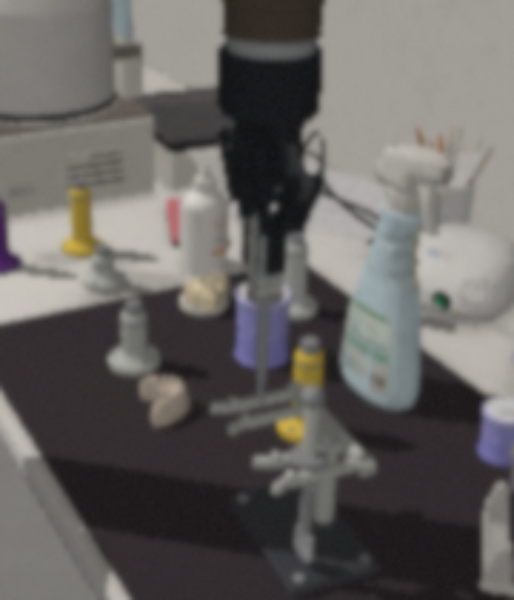

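Stylus is held upright and clear (tip at crop (262,390)); the rack and carver are undisturbed. Next, the shortest post.

```bash
python3 -m creep '[[[0,10,-10],[0,0,0]],[[0,25,-10],[0,0,0]],[[0,40,0],[0,0,0]],[[-2,45,0],[0,0,0]],[[-2,45,0],[0,0,0]],[[-2,45,0],[0,0,0]],[[-2,45,0],[0,0,0]],[[-2,45,0],[0,0,0]],[[-2,45,0],[0,0,0]],[[-2,45,0],[0,0,0]],[[-2,40,0],[0,0,0]],[[-2,30,0],[0,0,0]]]'
python3 -m creep '[[[-2,20,0],[0,0,0]],[[-2,10,0],[0,0,0]],[[0,0,0],[0,0,0]],[[0,0,0],[0,0,0]]]'
python3 - <<'E'
from h import *
go([.4701,.2462,.17+.02])
p=cam("scene"); w=cloud(p); T=cam("top")
for q in("stylus","stylus_collar"):
    for P in(p,T): print(q,[(d["position"],round(d["score"],2)) for d in vision.place_of(P,q)[:2]])
e=np.array(bot.get_obs()["eef_pos"]); print("pred tip",proj(p,e-[0,0,.12]),proj(T,e-[0,0,.12]),"collar",proj(p,e-[0,0,.025]),"short top",proj(p,[.4701,.2462,.05]))
u,v=proj(p,e-[0,0,.12])[0].astype(int)
cv2.imwrite("pics/s4.png",cv2.resize(p["image"][v-70:v+50,u-60:u+60],(600,600),interpolation=cv2.INTER_CUBIC))
x,y,z=w[...,0],w[...,1],w[...,2]
m=(np.hypot(x-e[0],y-e[1])<.025)
for lo in np.arange(e[2]-.12,e[2]-.025,.01):
    k=m&(z>lo)&(z<lo+.01); print(round(lo,3),k.sum(),w[k].mean(0) if k.any() else "")
E
```

```text
clock: 9.68
eef_pos: [0.4633, 0.2185, 0.2564]
tool_rot: [0.032, 0.999, 0.0, -0.0]
ft_force: [0.8, -0.8, -0.8]
grip_width: 0.0215
grasp_force: 58.8
clock: 10.18
eef_pos: [0.4699, 0.245, 0.2564]
tool_rot: [0.034, 0.999, -0.0, -0.0]
ft_force: [-1.0, 0.4, -1.0]
grip_width: 0.0213
grasp_force: 58.8
t 10.175 tcp [0.4699 0.245  0.2564] y-ax [ 0.0679  0.9977 -0.0006] z-ax [-0.0003 -0.0005 -1.    ] f [-1.0243  0.4189 -0.9932] w 0.02125198228755365 j [ 0.4809  0.2922  0.139   1.4181 -0.0004  0.5489]
shift mm [-0.1602  1.2113 66.3563]
stylus [([216.1, 164.7], 0.63), ([284.6, 179.2], 0.28)]
stylus []
stylus_collar [([211.6, 138.2], 0.63)]
stylus_collar [([351.9, 244.5], 0.3)]
pred tip [[213.7381 162.25  ]] [[160.501  220.4485]] collar [[212.7589 135.3802]] short top [[214.5232 185.1753]]
0.136 5 [0.4702 0.2432 0.1403]
0.146 5 [0.4715 0.2436 0.1523]
0.156 10 [0.4709 0.2429 0.1616]
0.166 7 [0.4703 0.242  0.1719]
0.176 9 [0.4712 0.242  0.1814]
0.186 8 [0.4713 0.2414 0.1917]
0.196 8 [0.4715 0.241  0.201 ]
0.206 8 [0.4683 0.2421 0.2116]
0.216 8 [0.4692 0.2412 0.2207]
0.226 24 [0.4674 0.2364 0.2323]
```

View pics/s4.png

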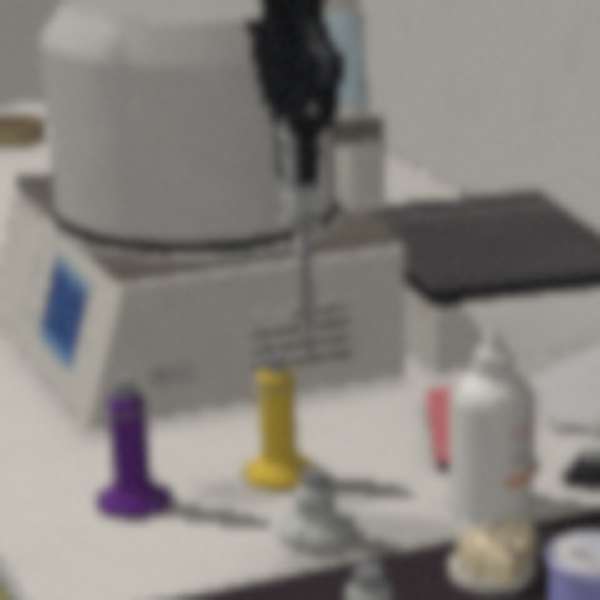

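Stylus tip at (310,355) hangs straight above the short grey post's button (315,478). Descending gently.

```bash
python3 -m creep '[[[0,1,10],[0,0,0]],[[0,0,25],[0,0,0]],[[0,0,25],[0,0,0]],[[0,0,15],[0,0,0]],[[0,0,5],[0,0,0]],[[0,0,0],[0,0,0]],[[0,0,0],[0,0,0]]]'
python3 -m creep '[[[0,0,2],[0,0,0]],[[0,0,2],[0,0,0]],[[0,0,2],[0,0,0]],[[0,0,2],[0,0,0]],[[0,0,1],[0,0,0]],[[0,0,0],[0,0,0]],[[0,0,0],[0,0,0]],[[0,0,0],[0,0,0]]]'
```

```text
clock: 11.35
eef_pos: [0.4706, 0.2473, 0.1773]
tool_rot: [0.033, 0.999, 0.001, 0.001]
ft_force: [0.0, 0.2, -1.5]
grip_width: 0.0212
grasp_force: 58.8
clock: 12.35
eef_pos: [0.47, 0.247, 0.1674]
tool_rot: [0.033, 0.999, 0.0, 0.0]
ft_force: [0.2, 0.0, -0.5]
grip_width: 0.0212
grasp_force: 58.8
```

```bash
python3 -m creep '[[[0,0,1.5],[0,0,0]],[[0,0,1.5],[0,0,0]],[[0,0,0],[0,0,0]],[[0,0,0],[0,0,0]],[[0,0,0],[0,0,0]]]'
python3 - <<'E'
from h import *
f=[]
for i in range(4):
    p=cam("scene"); f.append(bot.get_obs()["ft_force"][2])
print(f); go([.47,.247,.1645])
E
```

```text
clock: 12.98
eef_pos: [0.4701, 0.247, 0.1644]
tool_rot: [0.033, 0.999, 0.0, 0.0]
ft_force: [-0.3, -0.6, 1.9]
grip_width: 0.0213
grasp_force: 58.9
[np.float64(0.4986253638868824), np.float64(1.0765791782665057), np.float64(0.3869619947325481), np.float64(0.26064517038634727)]
t 13.175 tcp [0.47   0.247  0.1643] y-ax [0.0667 0.9978 0.    ] z-ax [ 0.0001  0.     -1.    ] f [-0.2458  0.0649  0.2606] w 0.02120460393166787 j [ 0.4838  0.3391 -0.0379  1.1937 -0.      0.5506]
shift mm [ 0.0395 -0.0011 -0.1504]
```

Force rise is about 1.8 N, so the button is roughly 3.5–5 mm down. I'll add margin.

```bash
python3 -m creep '[[[0,0,1],[0,0,0]],[[0,0,0.5],[0,0,0]],[[0,0,0],[0,0,0]],[[0,0,0],[0,0,0]],[[0,0,0],[0,0,0]]]'
python3 - <<'E'
from h import *
f=[]
for i in range(6):
    p=cam("top"); f.append(bot.get_obs()["ft_force"][2])
print(np.mean(f),f); go([.47,.247,.1645])
E
python3 -m creep '[[[0,0,-5],[0,0,0]],[[0,0,-15],[0,0,0]],[[0,0,-25],[0,0,0]],[[0,0,-25],[0,0,0]],[[0,0,-20],[0,0,0]],[[0,0,0],[0,0,0]]]'
python3 - <<'E'
from h import *
f=[]
for i in range(6):
    p=cam("scene"); f.append(bot.get_obs()["ft_force"][2])
print(np.mean(f)); go([.4245,.0457,.2534])
E
```

```text
clock: 13.8
eef_pos: [0.4701, 0.247, 0.1629]
tool_rot: [0.033, 0.999, 0.0, 0.0]
ft_force: [-0.9, -0.6, 2.1]
grip_width: 0.0212
grasp_force: 59.0
1.6489230857634574 [np.float64(1.8978301512403237), np.float64(1.3345869963306738), np.float64(1.4363611235293876), np.float64(1.8416343514865994), np.float64(1.5560791110396086), np.float64(1.8270467809541509)]
t 14.1 tcp [0.4701 0.247  0.1629] y-ax [0.0668 0.9978 0.0001] z-ax [ 0.0001  0.0001 -1.    ] f [ 0.5692 -0.3759  1.827 ] w 0.02098902489132126 j [ 0.4838  0.3402 -0.0405  1.19    0.      0.5506]
shift mm [ 0.0603  0.0028 -1.6461]
clock: 14.85
eef_pos: [0.471, 0.2475, 0.2551]
tool_rot: [0.033, 0.999, 0.001, 0.002]
ft_force: [0.6, -0.1, -1.3]
grip_width: 0.0213
grasp_force: 58.8
-1.3229107363985566
t 15.15 tcp [0.4695 0.2467 0.2517] y-ax [ 0.0668  0.9978 -0.0012] z-ax [-0.002  -0.0011 -1.    ] f [ 0.2891  0.7787 -0.8764] w 0.021243641804818438 j [ 0.4838  0.2957  0.1318  1.4091 -0.      0.5506]
shift mm [  31.4339 -203.5113   -1.3954]
```

Short button was pressed about 6 mm (rise 3.0 N), now released. Next, the middle post.

```bash
python3 -m creep '[[[3,-20,0],[0,0,0]],[[6,-40,0],[0,0,0]],[[6,-42,0],[0,0,0]],[[6,-42,0],[0,0,0]],[[6,-35,0],[0,0,0]],[[4.5,-25,0],[0,0,0]],[[0,0,0],[0,0,0]],[[0,0,0],[0,0,0]],[[0,0,0],[0,0,0]]]'
python3 - <<'E'
from h import *
go([.424,.0455,.2])
p=cam("scene"); w=cloud(p); e=np.array(bot.get_obs()["eef_pos"])
k=(np.hypot(w[...,0]-e[0],w[...,1]-e[1])<.02)&(w[...,2]>e[2]-.118)&(w[...,2]<e[2]-.06); print(w[k].mean(0),k.sum())
k=(np.hypot(w[...,0]-.424,w[...,1]-.045)<.02)&(w[...,2]>.066)&(w[...,2]<.08); print(w[k].mean(0),k.sum())
E
```

```text
clock: 16.27
eef_pos: [0.425, 0.0461, 0.2527]
tool_rot: [0.033, 0.999, 0.0, -0.0]
ft_force: [0.3, -0.2, -0.9]
grip_width: 0.0212
grasp_force: 59.0
t 16.275 tcp [0.425  0.0461 0.2527] y-ax [0.0658 0.9978 0.0002] z-ax [-0.      0.0002 -1.    ] f [ 0.2934 -0.2233 -0.9351] w 0.021195450377900833 j [ 0.1078  0.0877 -0.1242  1.359   0.0002  0.1737]
shift mm [ 0.9914 -0.6325 52.7318]
[0.4251 0.0431 0.1667] 50
[0.4252 0.0408 0.0705] 21
```

```bash
python3 -m creep '[[[0.8,-0.6,10],[0,0,0]],[[0,0,20],[0,0,0]],[[0,0,18],[0,0,0]],[[0,0,7],[0,0,0]],[[0,0,0],[0,0,0]],[[0,0,0],[0,0,0]]]'
python3 -m creep '[[[0,0,2],[0,0,0]],[[0,0,2],[0,0,0]],[[0,0,2],[0,0,0]],[[0,0,1.5],[0,0,0]],[[0,0,1.5],[0,0,0]],[[0,0,0],[0,0,0]],[[0,0,0],[0,0,0]],[[0,0,0],[0,0,0]]]'
python3 - <<'E'
from h import *
f=[]
for i in range(6):
    p=cam("scene"); f.append(bot.get_obs()["ft_force"][2])
print(np.mean(f)); go([.4245,.0457,.1885])
E
```

```text
clock: 17.08
eef_pos: [0.4246, 0.0451, 0.1984]
tool_rot: [0.033, 0.999, 0.0, 0.001]
ft_force: [0.0, 1.0, -1.4]
grip_width: 0.0214
grasp_force: 59.0
clock: 18.08
eef_pos: [0.4244, 0.045, 0.189]
tool_rot: [0.033, 0.999, 0.0, 0.0]
ft_force: [0.6, -0.2, 0.4]
grip_width: 0.0212
grasp_force: 59.2
1.33135898285433
t 18.375 tcp [0.4243 0.045  0.1889] y-ax [0.0667 0.9978 0.0001] z-ax [ 0.0004  0.     -1.    ] f [0.764  1.1889 1.3101] w 0.021282931537342554 j [ 0.1057  0.1212 -0.2557  1.1935 -0.      0.1725]
shift mm [-0.1598  0.7037  0.3825]
```

```bash
python3 -m creep '[[[0,0,-5],[0,0,0]],[[0,0,-20],[0,0,0]],[[0,0,-25],[0,0,0]],[[0,0,-15],[0,0,0]],[[0,0,0],[0,0,0]]]'
python3 -m creep '[[[-20,4,0],[0,0,0]],[[-35,7,0],[0,0,0]],[[-40,8,0],[0,0,0]],[[-40,8,0],[0,0,0]],[[-40,8,0],[0,0,0]],[[-28,6,0],[0,0,0]],[[-16,4,0],[0,0,0]],[[0,0,0],[0,0,0]],[[0,0,0],[0,0,0]],[[0,0,0],[0,0,0]]]'
python3 - <<'E'
from h import *
go([.646,.0755,.222])
p=cam("scene"); w=cloud(p); e=np.array(bot.get_obs()["eef_pos"])
k=(np.hypot(w[...,0]-e[0],w[...,1]-e[1])<.02)&(w[...,2]>e[2]-.118)&(w[...,2]<e[2]-.06); print(w[k].mean(0),k.sum())
k=(np.hypot(w[...,0]-.646,w[...,1]-.075)<.02)&(w[...,2]>.088)&(w[...,2]<.104); print(w[k].mean(0),k.sum())
E
```

```text
clock: 19.0
eef_pos: [0.4242, 0.045, 0.2545]
tool_rot: [0.033, 0.999, 0.0, 0.0]
ft_force: [-0.4, 0.3, -1.0]
grip_width: 0.0214
grasp_force: 59.0
clock: 20.25
eef_pos: [0.6448, 0.0751, 0.2539]
tool_rot: [0.033, 0.999, -0.0, -0.0]
ft_force: [0.9, -0.3, -1.1]
grip_width: 0.0213
grasp_force: 59.0
t 20.25 tcp [0.6448 0.0751 0.2539] y-ax [ 0.0668  0.9978 -0.0001] z-ax [-0.0006 -0.0001 -1.    ] f [ 0.8837 -0.2784 -1.1354] w 0.021323442300862226 j [ 0.116   0.5503  0.5238  1.5449 -0.      0.1828]
shift mm [-1.1513  0.452  31.898 ]
[0.6444 0.0727 0.168 ] 45
[0.6465 0.0711 0.0943] 24
```

```bash
python3 -m creep '[[[-1.2,0.5,8],[0,0,0]],[[0,0,14],[0,0,0]],[[0,0,8],[0,0,0]],[[0,0,0],[0,0,0]],[[0,0,0],[0,0,0]],[[0,0,2],[0,0,0]],[[0,0,2],[0,0,0]],[[0,0,2],[0,0,0]],[[0,0,2],[0,0,0]],[[0,0,2],[0,0,0]],[[0,0,0],[0,0,0]],[[0,0,0],[0,0,0]]]'
python3 - <<'E'
from h import *
f=[]
for i in range(8):
    p=cam("scene"); f.append(bot.get_obs()["ft_force"][2])
print(np.mean(f)); go([.646,.0755,.2137])
E
```

```text
clock: 21.8
eef_pos: [0.647, 0.0757, 0.2142]
tool_rot: [0.033, 0.999, 0.0, 0.0]
ft_force: [-0.3, 0.4, 1.5]
grip_width: 0.0209
grasp_force: 59.1
1.1096293822233492
t 22.2 tcp [0.647  0.0757 0.2139] y-ax [0.0668 0.9978 0.0001] z-ax [ 0.0003  0.     -1.    ] f [ 0.4828 -0.2069  1.2408] w 0.021525882856681524 j [0.1165 0.5595 0.4368 1.4477 0.     0.1833]
shift mm [ 0.956  -0.2662  0.1679]
```

All three are pressed (tall: rise 2.4 N). Returning to the fork.

```bash
python3 -m creep '[[[0,0,-5],[0,0,0]],[[0,0,-20],[0,0,0]],[[0,0,-25],[0,0,0]],[[20,0,-15],[0,0,0]],[[35,0,0],[0,0,0]],[[40,0,0],[0,0,0]],[[40,0,0],[0,0,0]],[[35,0,0],[0,0,0]],[[25,-10,0],[0,0,0]],[[14,-25,0],[0,0,0]],[[0,-40,0],[0,0,0]],[[0,-45,0],[0,0,0]]]'
python3 -m creep '[[[0,-45,0],[0,0,0]],[[0,-45,0],[0,0,0]],[[0,-45,0],[0,0,0]],[[0,-35,0],[0,0,0]],[[0,-25,0],[0,0,0]],[[0,-15,0],[0,0,0]],[[0,0,0],[0,0,0]],[[0,0,0],[0,0,0]],[[0,0,0],[0,0,0]]]'
python3 - <<'E'
from h import *
go([.4155,-.2417,.1375])
p=cam("scene"); w=cloud(p); e=np.array(bot.get_obs()["eef_pos"])
for a,b in((.118,.09),(.09,.06),(.06,.03)):
  k=(np.hypot(w[...,0]-e[0],w[...,1]-e[1])<.02)&(w[...,2]>e[2]-a)&(w[...,2]<e[2]-b); print(w[k].mean(0),k.sum())
cv2.imwrite("pics/s5.png",cv2.resize(p["image"][130:310,180:360],(600,600),interpolation=cv2.INTER_CUBIC))
E
```

```text
clock: 23.7
eef_pos: [0.4296, -0.0307, 0.2789]
tool_rot: [0.033, 0.999, 0.0, -0.0]
ft_force: [0.3, -0.8, -0.7]
grip_width: 0.0212
grasp_force: 59.1
clock: 24.82
eef_pos: [0.4164, -0.2387, 0.2789]
tool_rot: [0.033, 0.999, 0.0, 0.0]
ft_force: [0.1, -1.2, -1.0]
grip_width: 0.0213
grasp_force: 59.1
t 24.825 tcp [ 0.4164 -0.2387  0.2789] y-ax [0.0654 0.9979 0.0002] z-ax [ 0.      0.0002 -1.    ] f [ 0.1047 -1.2474 -0.9814] w 0.021300557693405456 j [-0.5206  0.1851  0.0578  1.4436  0.0002 -0.4552]
shift mm [  0.7298  -3.0819 141.4224]
[ 0.4169 -0.2406  0.1763] 33
[ 0.4164 -0.2412  0.2042] 56
[ 0.4164 -0.242   0.2332] 47
```

View pics/s5.png

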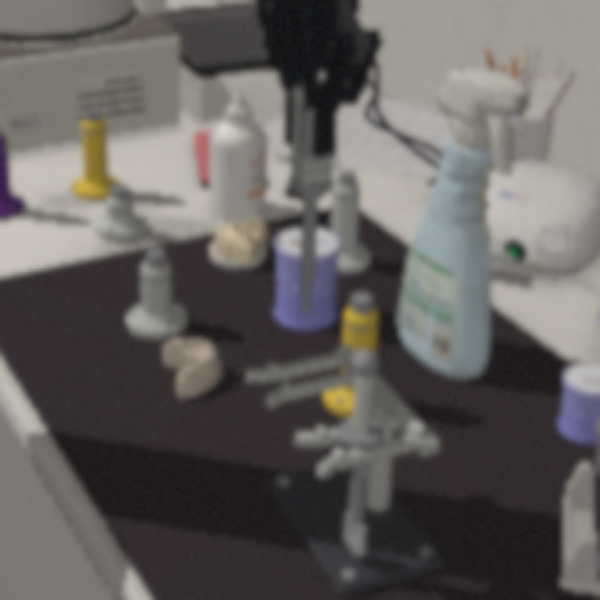

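The stylus hangs straight (tip about (307,310)); the empty left fork is at (300,375) and the carver is unmoved at (363,400). Lowering in.

```bash
python3 -m creep '[[[0.8,-3,10],[0,0,0]],[[0,0,20],[0,0,0]],[[0,0,20],[0,0,0]],[[0,0,5],[0,0,0]],[[0,0,0],[0,0,0]],[[0,0,0],[0,0,0]]]'
python3 -c "
from h import *
go([.4155,-.2417,.1375])"
```

```text
clock: 25.62
eef_pos: [0.4158, -0.2428, 0.2246]
tool_rot: [0.033, 0.999, -0.0, 0.001]
ft_force: [-0.1, 0.3, -1.6]
grip_width: 0.0209
grasp_force: 59.1
t 25.625 tcp [ 0.4158 -0.2428  0.2246] y-ax [ 0.0667  0.9978 -0.0007] z-ax [ 0.0013 -0.0008 -1.    ] f [-0.066   0.3315 -1.5714] w 0.020903863285669056 j [-0.5286  0.2059 -0.0572  1.3061 -0.     -0.4618]
shift mm [ 0.4765  1.1639 87.0906]
```

```bash
python3 -m creep '[[[0.3,1,10],[0,0,0]],[[0,0,18],[0,0,0]],[[0,0,18],[0,0,0]],[[0,0,18],[0,0,0]],[[0,0,10],[0,0,0]],[[0,0,6],[0,0,0]],[[0,0,3],[0,0,0]],[[0,0,0],[0,0,0]],[[0,0,0],[0,0,0]]]'
python3 -m creep '[[[0,0,1.5],[0,0,0]],[[0,0,1],[0,0,0]],[[0,0,0],[0,0,0]],[[0,0,0],[0,0,0]]]'
```

```text
clock: 26.75
eef_pos: [0.4154, -0.2418, 0.1413]
tool_rot: [0.033, 0.999, -0.0, 0.0]
ft_force: [0.1, 0.6, -0.8]
grip_width: 0.0215
grasp_force: 59.1
clock: 27.25
eef_pos: [0.4151, -0.2415, 0.1383]
tool_rot: [0.033, 0.999, 0.0, -0.0]
ft_force: [1.0, -0.3, -1.2]
grip_width: 0.0212
grasp_force: 59.1
```

```bash
python3 -m creep '[[[0,0,1],[0,0,0]],[[0,0,0.6],[0,0,0]],[[0,0,0],[0,0,0]],[[0,0,0],[0,0,0]]]'
python3 -m creep '[[[0,0,0],[0,0,0]],[[0,0,0],[0,0,0]],[[0,0,0],[0,0,0]],[[0,0,0],[0,0,0]]]' 56
python3 -m creep '[[[0,0,-5],[0,0,0]],[[0,0,-15],[0,0,0]],[[0,0,-25],[0,0,0]],[[0,0,-25],[0,0,0]],[[0,0,-25],[0,0,0]],[[0,0,-20],[0,0,0]],[[0,30,0],[0,0,0]],[[0,40,0],[0,0,0]],[[0,40,0],[0,0,0]],[[0,40,0],[0,0,0]],[[0,20,0],[0,0,0]],[[0,0,0],[0,0,0]]]'
python3 - <<'E'
from h import *
T=cam("top");p=cam("scene")
for P in(T,p):
  w=cloud(P)
  for c in((.415,-.242),(.408,-.327)):
    for a,b in((.125,.15),(.15,.172),(.172,.19)):
      k=(np.hypot(w[...,0]-c[0],w[...,1]-c[1])<.035)&(w[...,2]>a)&(w[...,2]<b); print(c,a,w[k].mean(0) if k.any() else "",k.sum())
cv2.imwrite("pics/s6.png",cv2.resize(p["image"][130:310,180:360],(600,600),interpolation=cv2.INTER_CUBIC))
E
```

```text
clock: 27.75
eef_pos: [0.4151, -0.2416, 0.1369]
tool_rot: [0.033, 0.999, -0.0, 0.0]
ft_force: [-1.3, -0.0, 1.5]
grip_width: 0.0213
grasp_force: 59.4
clock: 28.25
eef_pos: [0.4151, -0.2416, 0.1367]
tool_rot: [0.033, 0.999, -0.0, 0.0]
ft_force: [-0.6, 0.2, -0.1]
grip_width: 0.0563
grasp_force: 0.0
clock: 29.75
eef_pos: [0.4265, -0.0709, 0.2522]
tool_rot: [0.032, 0.999, -0.0, 0.0]
ft_force: [-0.3, -0.4, -1.2]
grip_width: 0.0562
grasp_force: 0.0
(0.415, -0.242) 0.125  0
(0.415, -0.242) 0.15  0
(0.415, -0.242) 0.172 [ 0.4136 -0.2424  0.1811] 58
(0.408, -0.327) 0.125 [ 0.4067 -0.3216  0.1388] 12
(0.408, -0.327) 0.15 [ 0.4071 -0.322   0.1663] 14
(0.408, -0.327) 0.172 [ 0.4074 -0.3249  0.176 ] 35
(0.415, -0.242) 0.125 [ 0.4132 -0.249   0.1377] 109
(0.415, -0.242) 0.15 [ 0.4128 -0.2484  0.1609] 101
(0.415, -0.242) 0.172 [ 0.4143 -0.2457  0.1774] 69
(0.408, -0.327) 0.125 [ 0.4074 -0.331   0.1384] 58
(0.408, -0.327) 0.15 [ 0.4071 -0.3315  0.163 ] 56
(0.408, -0.327) 0.172 [ 0.4085 -0.3293  0.1739] 21
```

View pics/s6.png

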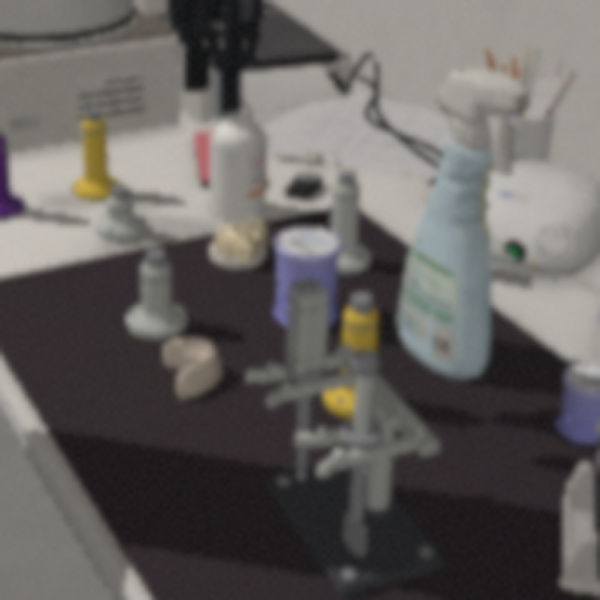

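The stylus hangs upright in the left fork (handle at (307,320)) with its top at 181 mm as at the start. The carver, posts and bystanders are unchanged, and the arm is clear.

```bash
python3 -c "
from h import *
print(workorder.job_done())"
```

```text
the job is handed in; nothing more can be done
None
```

I pressed the short, middle and tall buttons in that order, about 5–6 mm each going by the wrist force, then hung the stylus upright in its original fork, which was the empty one. The last images showed the carver and the bystanders unmoved, and I handed the job in at about 30 s; it returned no verdict.

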